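# Line up turned furniture feet by height on the drying board

## Robot

A 6-joint arm with a two-finger parallel gripper is mounted at the origin on the work surface. World frame = base frame: x ahead of the robot, y to its left, z up, the work surface at z = 0. Lengths are in m, angles in rad, forces in N, time in s.
With the tool pointing down it reaches from about 0.35 to 0.775 m from the base axis. Payload 5.5 kg.
Tool frame: the origin (TCP) lies where the fingers leave the gripper's body, on its centre line; the fingertips stand env.tip_reach ahead of it and the grasp point (between the pads) lies 54 mm ahead of it (env.tip_reach is the distance from the TCP to the fingertips, in m); z points along the fingers, y is the line along which they close (so a half turn about z gives the same grasp; the last joint's range is limited). The gripper opens to 85 mm and grips with 20 to 120 N. Pads are 22 mm wide; open, the fingers measure 114 mm over their backs; the gripper's body (76 mm by 85 mm) begins 54 mm behind the grasp point. The pads swing forward as they close: fully open they stand 13 mm farther back than shut.
Start: joints at [-0.14, 0.313, 0.046, 1.304, 0, 1.431], TCP at [0.575, -0, 0.304] pointing down, gripper open.
Joint ranges: [-2.76, 2.76], [-0.86, 1.69], [-1.03, 1.26], [-2.2, 2.34], [-1.47, 1.5], [-3.14, 3.14]. Speed limits (rad/s): [2.57, 2.57, 3.14, 3.14, 3.14, 3.14].

## Interface

Orientations are given as a unit quaternion [w, x, y, z].
In Python, from workcell import status, optics, hand_in, env gives the robot as it stands.
- The arm moves only by the shell command python3 -m handwheel 'ROWS' [FORCE]. ROWS is a JSON object whose one key "deltas" holds a list of rows, each a list of 5 numbers: the opening, from -1 (shut) to 1 (fully open), then the shift along the tool's x, y, z in units of 40 mm (1.0 is 40 mm), then the turn about the tool's z in units of 10 degrees (1.0 is 10 degrees). In form: {"deltas": [[jaw, x, y, z, roll], ...]}. A call has 1 to 20 rows; each row shifts and turns the commanded pose from where the row before left it, along the tool's axes as they then stand; what a row does not reach is not made up. A row lasts 1/8 s, in which the tool goes at most 62.5 mm and 10.7 degrees, less where a joint would pass 70% of its speed; a pose out of reach is approached as far as the arm can. A call is refused whole if a number of a shift passes 1 or a number of a turn 1, either way. A call with a gripper value outside its range is refused whole. The fingers move at their own pace and stop on an object; FORCE is the grip in N (left out, the last holds). Time passes only in rows, so rows that do not move let the fingers close. It gives the time, the measured TCP pose, the force, the opening and the grip force at its end, in the units of the state.
- status.get_state(): the state, without advancing time (a new reading comes with each control period).
- optics.read_camera(name): name is "scene" or "side" or "wrist"; returns a dict with "frame" (384x512x3 uint8, red, green, blue), "depth" (384x512 float32, m along the optical axis (not along the pixel's ray), 0 where there is no reading), "vfov" (degrees; the focal length in pixels is half the picture's height over the tangent of half this angle, whatever the lens; pixels are square), "cx", "cy" (the principal point, pixels), "k1" (the pictures are not rectified: a ray, as slopes to the right and down, at radius r is drawn at 1 + k1 r^2 times it, then the intrinsics apply), "origin" and "attitude" of the camera in the world. Camera axes: x right, y down, z forward; pixel columns grow to the right and rows downward; lengths in m; the calibration is good to about 2 mm. A picture is of the moment at which its call begins.
- hand_in(): hands the job in; it is judged then, once.
The state is a dict: "clock": time; "joint_pos": joint angles; "qvel": joint speeds; "tau": joint torques, N m; "tcp_pos": TCP position; "orientation": TCP orientation; "wrist_force": force on the tool from outside, world axes, zero at the start; "ft_torque": the same for the moment, N m; "finger_gap": finger opening in m; "grip_force": force on a finger pad.
Only numpy, scipy, OpenCV 4.12 (cv2) and the standard library are available. Lean on these libraries where they do the work, as an engineer would, in place of code of your own. Each camera call takes 0.05 s, during which the arm holds its last target. There are 200 camera calls.

## Task

Stand the four turned wooden furniture feet upright on the cork pads of the drying board, one in the middle of each pad, in order of height: the tallest on the pad next to the red block, then down to the shortest at the far end. Leave the glass jar standing where it is.

Things in the scene. Friction and masses are not known exactly. Their poses are not given: they have to be found in the camera images.
- foot_honey: loose turned wooden furniture foot, honey-orange, 90 mm tall, standing upright on the bench. Round: straight belly 46 mm across from 27 to 67 mm above the bottom (grip there, near its upper end), toe 34 mm and top 44 mm across, a small steel disc on top; about 108 g. Origin: centre of the bottom; z up along the foot; yaw means nothing.
- foot_mahogany: loose turned wooden furniture foot, dark red-brown, 75 mm tall, standing upright on the bench. Round: straight belly 46 mm across from 22 to 56 mm above the bottom (grip there, near its upper end), toe 34 mm and top 44 mm across, a small steel disc on top; about 90 g. Origin: centre of the bottom; z up along the foot; yaw means nothing.
- foot_pale: loose turned wooden furniture foot, pale cream, 60 mm tall, standing upright on the bench. Round: straight belly 46 mm across from 18 to 44 mm above the bottom (grip there, near its upper end), toe 34 mm and top 44 mm across, a small steel disc on top; about 72 g. Origin: centre of the bottom; z up along the foot; yaw means nothing.
- foot_black: loose turned wooden furniture foot, black, 45 mm tall, standing upright on the bench. Round: straight belly 46 mm across from 14 to 33 mm above the bottom (grip there, near its upper end), toe 34 mm and top 44 mm across, a small steel disc on top; about 54 g. Origin: centre of the bottom; z up along the foot; yaw means nothing.
- pad1: fixed tan cork pad, 54 mm across, 3 mm thick, on the dark brown drying board (78 x 450 x 18 mm), number 1 of four in a row about 85 mm apart, from the board's +y end. Origin: centre of its underside, 18 mm above the bench; feet stand 3 mm above it. The board's place and angle (up to 0.2 rad from the y axis) vary.
- pad2: fixed tan cork pad, 54 mm across, 3 mm thick, on the dark brown drying board (78 x 450 x 18 mm), number 2 of four in a row about 85 mm apart, from the board's +y end. Origin: centre of its underside, 18 mm above the bench; feet stand 3 mm above it. The board's place and angle (up to 0.2 rad from the y axis) vary.
- pad3: fixed tan cork pad, 54 mm across, 3 mm thick, on the dark brown drying board (78 x 450 x 18 mm), number 3 of four in a row about 85 mm apart, from the board's +y end. Origin: centre of its underside, 18 mm above the bench; feet stand 3 mm above it. The board's place and angle (up to 0.2 rad from the y axis) vary.
- pad4: fixed tan cork pad, 54 mm across, 3 mm thick, on the dark brown drying board (78 x 450 x 18 mm), number 4 of four in a row about 85 mm apart, from the board's +y end. Origin: centre of its underside, 18 mm above the bench; feet stand 3 mm above it. The board's place and angle (up to 0.2 rad from the y axis) vary.
- red_block: fixed red stop block, 70 x 26 x 22 mm high, on top of one end of the drying board, about 80 mm beyond the end pad: at the pad1 end or the pad4 end (the other end has a like block of bare orange-brown wood). Origin: centre of its underside.
- jar: loose closed green glass jar, brass lid, 56 mm across, 68 mm tall, standing on the bench among the feet. A loose tin with a blue label, 58 mm across, 55 mm tall (not listed), stands there too. Origin: centre of the bottom.
Things that resemble listed ones, but are neither listed nor needed, are in the scene too. What is shaped like the foot_pale but purple or turquoise is not meant. Several things have the shape of the foot_mahogany; the one meant has the colours described above.

How it is judged:
At the end, for the whole second after the job is handed in: Each foot stands upright (0.1 rad), released and at rest, within 12 mm of its pad's centre: honey (90 mm) on the pad next to the red block, then red-brown (75), pale (60), and black (45) farthest from the red block. The jar has not moved over 25 mm or tipped (((horizontal distance between red_block and pad1 below 0.15 m and horizontal distance between foot_honey and pad1 below 0.012 m and z of foot_honey in the frame of pad1 between 0 and 0.007 m and horizontal distance between foot_mahogany and pad2 below 0.012 m and z of foot_mahogany in the frame of pad2 between 0 and 0.007 m and horizontal distance between foot_pale and pad3 below 0.012 m and z of foot_pale in the frame of pad3 between 0 and 0.007 m and horizontal distance between foot_black and pad4 below 0.012 m and z of foot_black in the frame of pad4 between 0 and 0.007 m) or (horizontal distance between red_block and pad4 below 0.15 m and horizontal distance between foot_honey and pad4 below 0.012 m and z of foot_honey in the frame of pad4 between 0 and 0.007 m and horizontal distance between foot_mahogany and pad3 below 0.012 m and z of foot_mahogany in the frame of pad3 between 0 and 0.007 m and horizontal distance between foot_pale and pad2 below 0.012 m and z of foot_pale in the frame of pad2 between 0 and 0.007 m and horizontal distance between foot_black and pad1 below 0.012 m and z of foot_black in the frame of pad1 between 0 and 0.007 m)) and angle between each of foot_honey, foot_mahogany, foot_pale, foot_black's own z axis and vertical below 0.1 rad and linear speed of each of foot_honey, foot_mahogany, foot_pale, foot_black below 0.02 m/s and angular speed of each of foot_honey, foot_mahogany, foot_pale, foot_black below 0.2 rad/s and contact force between the fingers and foot_honey below 0.1 N and contact force between the fingers and foot_mahogany below 0.1 N and contact force between the fingers and foot_pale below 0.1 N and contact force between the fingers and foot_black below 0.1 N); the robot touches nothing.
It fails at once if the glass jar is pushed more than 25 mm from its place or tipped by more than 0.4 rad (distance of jar from where it was at the start of the episode above 0.025 m or angle between jar's own z axis and vertical above 0.4 rad).
It also fails if it takes over 96 s, if anything falls off the work surface, if the arm or the gripper's body presses on something with over 40 N, if the wrist force passes 120 N, or if a joint passes its speed limit or range.

## Working session

There is one attempt and no reset: what is moved stays moved. The work goes in short steps, Python scripts to look and compute and a shell command to move; the robot and the scene stay as the last step left them, time stands still between calls to the robot, and variables do not carry over. Pictures are saved under pics/ and viewed, at most 14 in all, crops included, and the job is handed in when it is done.

```bash
mkdir -p pics; ls
cat > h.py <<'E'
import numpy as np, cv2
from workcell import status, optics, env
def grab(n):
    c=optics.read_camera(n); return c
def K(c):
    f=c["frame"].shape[0]/2/np.tan(np.radians(c["vfov"])/2); return f
def R(c):
    a=np.array(c["attitude"],float)
    if a.size==4:
        from scipy.spatial.transform import Rotation as Ro
        return Ro.from_quat(np.r_[a[1:],a[0]]).as_matrix()
    return a.reshape(3,3)
def slopes(c,uv):
    d=(np.atleast_2d(uv).astype(float)-[c["cx"],c["cy"]])/K(c)
    s=d.copy()
    for _ in range(20): s=d/(1+c["k1"]*(s**2).sum(1,keepdims=True))
    return s
def toplane(c,uv,z):
    s=slopes(c,uv); r=np.c_[s,np.ones(len(s))]@R(c).T; o=np.array(c["origin"])
    return o+r*((z-o[2])/r[:,2])[:,None]
def cloud(c):
    h,w=c["depth"].shape; v,u=np.mgrid[:h,:w]
    s=slopes(c,np.c_[u.ravel(),v.ravel()]); d=c["depth"].ravel()[:,None]
    P=(np.c_[s,np.ones(len(s))]*d)@R(c).T+np.array(c["origin"])
    P[d[:,0]==0]=np.nan
    return P.reshape(h,w,3)
E
python3 - <<'E'
from h import *
for n in("scene","side","wrist"):
    c=grab(n); cv2.imwrite(f"pics/{n}0.png",c["frame"][:,:,::-1]); print(n,{k:c[k] for k in c if k not in("frame","depth")})
    np.savez(f"{n}0.npz",**c)
print(env.tip_reach,status.get_state())
E
```

```text
pics
scene {'vfov': 55.65867887356852, 'cx': 256.20545523791355, 'cy': 190.77386421904149, 'k1': -0.09014764105070805, 'origin': array([ 1.39146101, -0.15422051,  0.66634578]), 'attitude': array([-0.3400199 ,  0.68943424,  0.57931074, -0.27104607])}
side {'vfov': 46.61491706531242, 'cx': 252.0363329451916, 'cy': 190.81956885487386, 'k1': -0.08236837282354938, 'origin': array([0.37787597, 0.77698252, 0.76490599]), 'attitude': array([ 0.05720721, -0.13846369,  0.90269038, -0.40336735])}
wrist {'vfov': 67.10574677319781, 'cx': 253.7433267374192, 'cy': 191.86670622413934, 'k1': -0.03653663786347526, 'origin': array([0.57482693, 0.08021096, 0.37385233]), 'attitude': array([ 1.59093495e-01,  9.87262774e-01,  2.30855553e-04, -1.19272244e-03])}
0.0726 {'clock': 0.15, 'joint_pos': array([-1.39574811e-01,  3.13836107e-01,  4.52214019e-02,  1.30359734e+00,
        4.49615584e-05,  1.43124656e+00]), 'qvel': array([ 0.00023372, -0.00184848,  0.00282435,  0.00066451,  0.00149892,
       -0.00058432]), 'tau': array([ 1.76330479e-03, -4.81067133e+01,  2.98815805e+01,  1.39078675e-02,
       -1.10673584e-04, -5.56924022e-05]), 'tcp_pos': array([5.74712769e-01, 5.55413732e-05, 3.03201388e-01]), 'orientation': array([-5.78825226e-04,  7.07115469e-01,  7.07097739e-01, -4.08083885e-04]), 'wrist_force': array([-0.38899156, -0.0991213 , -0.60459012]), 'ft_torque': array([-0.00708101, -0.01937768,  0.05638381]), 'grip_force': 0.0, 'finger_gap': 0.08562216042948073}
```

View pics/scene0.png

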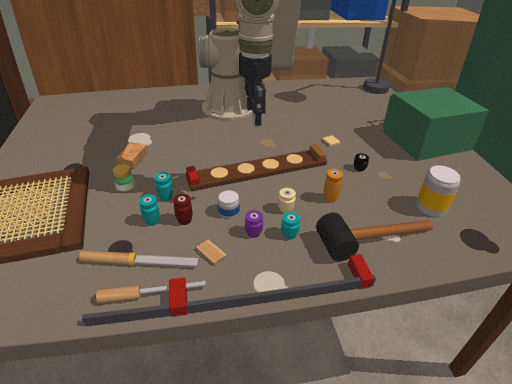

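View pics/side0.png

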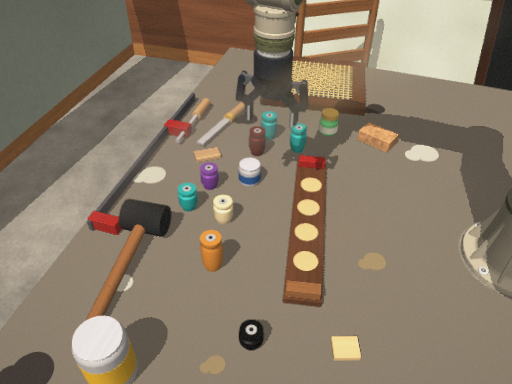

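The scene view shows the red block at (192,176), at the −y (pad4) end of the board. The pads are at (219,173), (246,168), (271,164) and (294,159).

Candidates by pixel in the scene view:
- **Honey:** (333,185).
- **Mahogany:** the dark red-brown one at (183,208). The turquoise ones at (163,185), (150,209) and (291,224) and the purple one at (254,222) are decoys.
- **Pale:** cream, at (287,201).
- **Black:** (361,161).
- **Jar and tin:** jar at (123,178), tin at (229,205).

The side view agrees with this: red block at (312,162), mahogany at (257,140), and black at (251,334).

```bash
cat > m.py <<'E'
from h import *
from scipy.optimize import least_squares
C={n:dict(np.load(n+"0.npz")) for n in("scene","side")}
P={n:cloud(C[n]) for n in C}
S={"honey":(.09,(333,185),(211,250),(27,67)),"mahog":(.075,(183,208),(257,140),(22,56)),"pale":(.06,(287,201),(223,209),(18,44)),"black":(.045,(361,161),(251,334),(14,33)),
"tin":(.055,(229,205),(249,172),(10,50)),"jar":(.068,(123,178),(329,121),(10,50)),"purple":(.06,(254,222),(209,176),(18,44)),"t1":(.075,(163,185),(298,137),(22,56)),"t2":(.075,(150,209),(269,124),(22,56)),"t3":(.06,(291,224),(187,197),(18,44))}
for k,(h,a,b,(lo,hi)) in S.items():
    out=[]; Q=[]
    for n,p in(("scene",a),("side",b)):
        r0=np.nanmedian(P[n][p[1]-3:p[1]+4,p[0]-3:p[0]+4].reshape(-1,3),0)
        A=P[n].reshape(-1,3); m=(np.hypot(*(A[:,:2]-r0[:2]).T)<.045)
        z=A[m,2]; q=A[m&(A[:,2]>lo/1e3)&(A[:,2]<hi/1e3)]; Q.append(q)
        f=least_squares(lambda c:np.hypot(*(q[:,:2]-c).T)-(.0285 if k in("tin","jar") else .023),r0[:2]-.01*0,loss="soft_l1",f_scale=.002)
        # top points
        t=A[m&(A[:,2]>h-.006)&(A[:,2]<h+.01)]
        e=cv2.minEnclosingCircle(t[:,:2].astype(np.float32)) if len(t) else None
        out.append((f.x.round(4),np.sqrt(2*f.cost/len(q)).round(4),np.nanpercentile(z,99).round(3),np.round(e[0],4) if e else None,e and round(e[1],4)))
    q=np.vstack(Q); f=least_squares(lambda c:np.hypot(*(q[:,:2]-c).T)-(.0285 if k in("tin","jar") else .023),out[0][0],loss="soft_l1",f_scale=.002)
    print(k,f.x.round(4),out)
for n in C:
    hsv=cv2.cvtColor(C[n]["frame"],cv2.COLOR_RGB2HSV); z=P[n][...,2]
    m=((hsv[...,0]>14)&(hsv[...,0]<30)&(hsv[...,2]>140)&(z>.012)&(z<.03)).astype(np.uint8)
    nn,l,st,ce=cv2.connectedComponentsWithStats(m)
    for i in range(1,nn):
        if st[i,4]>40: 
            cn=cv2.findContours((l==i).astype(np.uint8),0,2)[0][0][:,0]
            w=toplane(C[n],cn,.021)[:,:2]; print(n,ce[i].round(),st[i,4],toplane(C[n],ce[i],.021)[0].round(4),cv2.minEnclosingCircle(w.astype(np.float32)))
    m=((hsv[...,0]<6)|(hsv[...,0]>174))&(hsv[...,1]>170)&(hsv[...,2]>90)&(z>.030)&(z<.05)
    nn,l,st,ce=cv2.connectedComponentsWithStats(m.astype(np.uint8))
    print("red",[(ce[i].round(),st[i,4],np.nanmean(P[n][l==i],0).round(4)) for i in range(1,nn) if st[i,4]>20])
E
python3 m.py; python3 -c "
from h import *
a=np.load('scene0.npz')['frame'][120:250,90:390,::-1]
cv2.imwrite('pics/crop.png',cv2.resize(a,(780,338),interpolation=cv2.INTER_CUBIC))"
```

```text
honey [0.6344 0.217 ] [(array([0.635 , 0.2158]), np.float64(0.0012), np.float64(0.091), array([0.6357, 0.2144]), 0.0234), (array([0.6336, 0.2175]), np.float64(0.0009), np.float64(0.093), array([0.6337, 0.2186]), 0.023)]
mahog [ 0.6612 -0.2005] [(array([ 0.662 , -0.2009]), np.float64(0.001), np.float64(0.077), array([ 0.6621, -0.2015]), 0.0232), (array([ 0.6593, -0.2005]), np.float64(0.0015), np.float64(0.078), array([ 0.6593, -0.1987]), 0.0237)]
pale [0.66   0.0781] [(array([0.6608, 0.0785]), np.float64(0.001), np.float64(0.062), array([0.6607, 0.0776]), 0.0237), (array([0.6589, 0.0778]), np.float64(0.0009), np.float64(0.063), array([0.6589, 0.0802]), 0.0234)]
black [0.501  0.3673] [(array([0.5013, 0.3672]), np.float64(0.0014), np.float64(0.044), array([0.5035, 0.3667]), 0.0244), (array([0.5008, 0.3673]), np.float64(0.0009), np.float64(0.047), array([0.4995, 0.3681]), 0.0231)]
tin [ 0.6452 -0.0788] [(array([ 0.6463, -0.0791]), np.float64(0.0014), np.float64(0.057), array([ 0.6478, -0.0793]), 0.0271), (array([ 0.6433, -0.0788]), np.float64(0.0016), np.float64(0.059), array([ 0.6429, -
[... 4030 characters left out ...]
367016792297), 0.028403984382748604)
side [476. 254.] 680 [0.0823 0.0314 0.021 ] ((0.06403069198131561, 0.01807454228401184), 0.08884642273187637)
side [305. 260.] 405 [0.443  0.1617 0.021 ] ((0.4433724284172058, 0.16125625371932983), 0.027753153815865517)
side [506. 285.] 61 [0.0251 0.1021 0.021 ] ((0.02538955770432949, 0.10299231857061386), 0.014799006283283234)
side [346. 345.] 281 [0.3302 0.3331 0.021 ] ((0.32795676589012146, 0.3343178331851959), 0.027874333783984184)
red [(array([174., 124.]), np.int32(107), array([ 0.9222, -0.2178,  0.0333])), (array([311., 160.]), np.int32(213), array([ 0.4979, -0.1619,  0.0387])), (array([104., 218.]), np.int32(289), array([0.911 , 0.1928, 0.0335]))]
```

View pics/crop.png

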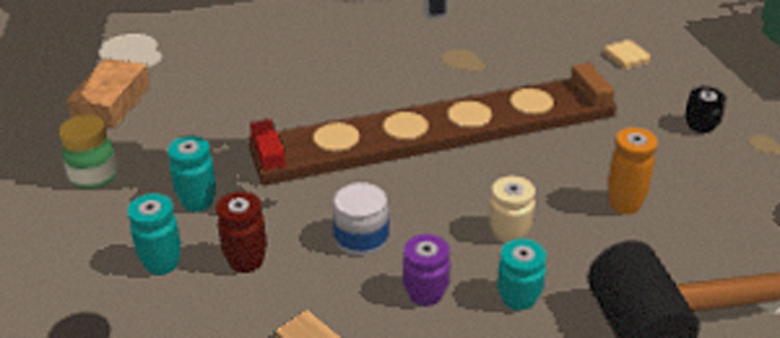

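The crop confirms the mahogany foot: it is the only dark red-brown one, at scene (183,208). All measured heights match the stated ones. Tool x is world +y, tool y is world +x and tool z is down. I'll move above honey first.

```bash
python3 -m handwheel '{"deltas": [[1,0.9,0.25,0.4,0],[1,0.9,0.25,0.4,0],[1,0.9,0.25,0.4,0],[1,0.9,0.25,0.4,0],[1,0.9,0.25,0.4,0],[1,0.9,0.25,0.4,0],[1,0,0,0,0],[1,0,0,0,0]]}' 40
python3 - <<'E'
from h import *
c=grab("wrist"); cv2.imwrite("pics/w1.png",c["frame"][:,:,::-1]); s=status.get_state(); print(s["tcp_pos"],s["orientation"])
hsv=cv2.cvtColor(c["frame"],cv2.COLOR_RGB2HSV); P=cloud(c)
m=(P[...,2]>.083)&(P[...,2]<.1)&(np.hypot(P[...,0]-.634,P[...,1]-.217)<.035)
print(cv2.minEnclosingCircle(P[m][:,:2].astype(np.float32)),P[m].mean(0))
E
```

```text
clock: 1.15
tcp_pos: [0.6347, 0.2157, 0.2076]
orientation: [-0.0, 0.707, 0.707, -0.001]
wrist_force: [0.5, -0.3, -0.3]
finger_gap: 0.0854
grip_force: 0.0
[0.63499094 0.21524055 0.20819802] [ 1.35970124e-04  7.07330092e-01  7.06883377e-01 -1.17488269e-04]
((0.6351628303527832, 0.21790125966072083), 0.022268561646342278) [0.63510364 0.21932051 0.09067446]
```

View pics/w1.png

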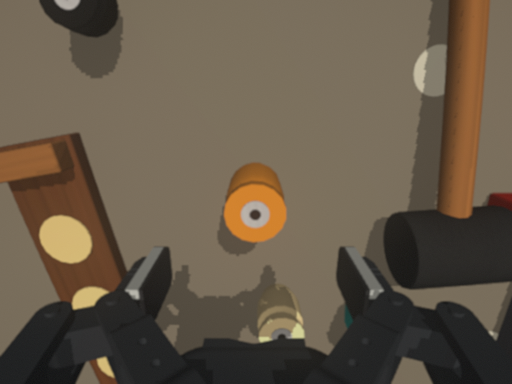

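The wrist view shows honey at (255,213), midway between the fingers and clear of the mallet at (390,250). The measured centre is (0.635, 0.218), which agrees with the other cameras. I'll descend, grip and lift.

```bash
python3 -m handwheel '{"deltas": [[1,0.06,0,0.8,0],[1,0,0,0.8,0],[1,0,0,0.5,0],[1,0,0,0.3,0],[1,0,0,0,0],[-1,0,0,0,0],[-1,0,0,0,0],[-1,0,0,0,0],[-1,0,0,0,0],[-1,0,0,0,0],[-1,0,0,0,0]]}' 40
```

```text
clock: 2.58
tcp_pos: [0.6356, 0.2186, 0.1133]
orientation: [0.001, 0.707, 0.707, 0.001]
wrist_force: [-1.0, -0.5, 5.3]
finger_gap: 0.045
grip_force: 41.3
```

```bash
python3 -m handwheel '{"deltas": [[-1,0,0,-0.6,0],[-1,0,0,-0.8,0],[-1,0,0,-0.9,0],[-1,0,0,-0.9,0],[-1,-0.85,-0.42,0,0],[-1,-0.85,-0.42,0,0],[-1,-0.85,-0.42,0,0],[-1,-0.85,-0.42,0,0],[-1,-0.85,-0.42,0,0],[-1,-0.85,-0.42,0,0],[-1,-0.85,-0.42,0,0],[-1,-0.85,-0.42,0,0],[-1,-0.85,-0.42,0,0],[-1,0,0,0,0],[-1,0,0,0,0]]}'
cat > pads.py <<'E'
from h import *
import sys
c=grab("wrist"); cv2.imwrite(f"pics/{sys.argv[1]}.png",c["frame"][:,:,::-1]); s=status.get_state(); print(s["tcp_pos"],s["finger_gap"])
hsv=cv2.cvtColor(c["frame"],cv2.COLOR_RGB2HSV); z=cloud(c)[...,2]
m=((hsv[...,0]>14)&(hsv[...,0]<30)&(hsv[...,2]>140)&(z>.012)&(z<.03)).astype(np.uint8)
nn,l,st,ce=cv2.connectedComponentsWithStats(m)
for i in range(1,nn):
    if st[i,4]>300:
        cn=cv2.findContours((l==i).astype(np.uint8),0,2)[0][0][:,0]
        e=cv2.minEnclosingCircle(toplane(c,cn,.021)[:,:2].astype(np.float32)); print(ce[i].round(),st[i,4],np.round(e[0],4),round(e[1],4))
E
python3 pads.py w2
```

```text
clock: 4.45
tcp_pos: [0.4839, -0.0874, 0.2399]
orientation: [-0.0, 0.707, 0.707, 0.0]
wrist_force: [-0.1, 1.3, -1.2]
finger_gap: 0.0446
grip_force: 41.4
[ 0.48409168 -0.08707727  0.23987936] 0.044552504753200016
[228.  12.] 1417 [0.4608 0.0738] 0.0269
[243.  92.] 2645 [ 0.4734 -0.0043] 0.0272
[254. 176.] 1955 [ 0.484  -0.0879] 0.0273
[500. 228.] 525 [ 0.7655 -0.146 ] 0.0233
[497. 319.] 715 [ 0.8    -0.2702] 0.0469
```

View pics/w2.png

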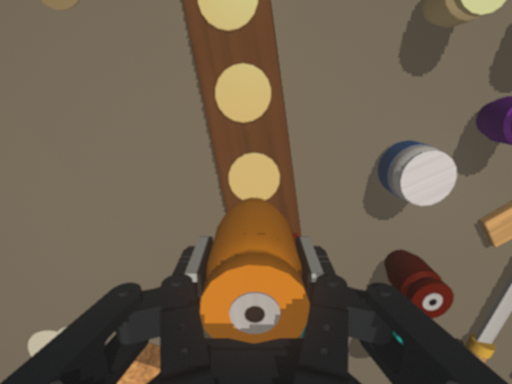

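The wrist view shows honey in the grip at (255,310). Pad4 is partly visible at (254,176) and pad3 is at (243,92). Pad radii of 27 mm are as given, and the pad positions agree with the earlier averages. I'll lower, release and rise.

```bash
python3 -m handwheel '{"deltas": [[-1,0,0,0.8,0],[-1,0,0,0.8,0],[-1,0,0,0.6,0],[-1,0,0,0.2,0],[-1,0,0,0.2,0],[-1,0,0,0,0],[-1,0,0,0,0]]}'
```

```text
clock: 5.38
tcp_pos: [0.4844, -0.0877, 0.1367]
orientation: [0.001, 0.707, 0.707, 0.0]
wrist_force: [0.3, 0.3, -1.6]
finger_gap: 0.0446
grip_force: 41.4
```

```bash
python3 -m handwheel '{"deltas": [[-1,0,0,0.05,0],[-1,0,0,0,0],[1,0,0,0,0],[1,0,0,0,0],[1,0,0,0,0],[1,0,0,0,0],[1,0,0,-0.5,0],[1,0,0,-0.9,0],[1,0,0,-0.9,0],[1,-0.57,0.88,0,0],[1,-0.57,0.88,0,0],[1,-0.57,0.88,0,0],[1,-0.57,0.88,0,0],[1,-0.57,0.88,0,0],[1,0,0,0,0],[1,0,0,0,0]]}'
cat > top.py <<'E'
from h import *
import sys
x,y,h=map(float,sys.argv[2:5])
c=grab("wrist"); cv2.imwrite(f"pics/{sys.argv[1]}.png",c["frame"][:,:,::-1]); s=status.get_state(); print(s["tcp_pos"],s["finger_gap"])
P=cloud(c); m=(P[...,2]>h-.006)&(P[...,2]<h+.01)&(np.hypot(P[...,0]-x,P[...,1]-y)<.035)
e=cv2.minEnclosingCircle(P[m][:,:2].astype(np.float32)); print(e,m.sum(),"units x,y:",(np.array(e[0][::-1])-s["tcp_pos"][[1,0]])/.04)
E
python3 top.py w3 .661 -.2005 .075
```

```text
clock: 7.38
tcp_pos: [0.6592, -0.2013, 0.2252]
orientation: [-0.001, 0.707, 0.707, -0.0]
wrist_force: [0.2, 0.1, -0.9]
finger_gap: 0.0857
grip_force: 0.0
[ 0.65902697 -0.20100668  0.22566929] 0.08561264845683444
((0.6617403030395508, -0.19953425228595734), 0.022165177389979362) 2237 units x,y: [0.03681062 0.06783336]
```

View pics/w3.png

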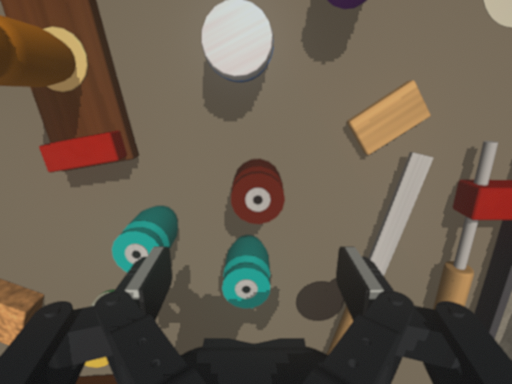

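The wrist view shows mahogany at (258,198), centred, with the turquoise feet at (137,250) and (246,285) outside the finger lanes. Honey stands on its pad at (40,55). I'll descend and grip, then lift.

```bash
python3 -m handwheel '{"deltas": [[1,0.04,0.07,0.8,0],[1,0,0,0.9,0],[1,0,0,0.8,0],[1,0,0,0.4,0],[1,0,0,0.2,0],[1,0,0,0,0],[-1,0,0,0,0],[-1,0,0,0,0],[-1,0,0,0,0],[-1,0,0,0,0],[-1,0,0,0,0],[-1,0,0,0,0]]}' 40
```

```text
clock: 8.93
tcp_pos: [0.6631, -0.2003, 0.1032]
orientation: [0.001, 0.707, 0.707, 0.0]
wrist_force: [-1.1, 0.1, 5.8]
finger_gap: 0.0445
grip_force: 41.4
```

```bash
python3 -m handwheel '{"deltas": [[-1,0,0,-0.6,0],[-1,0,0,-0.9,0],[-1,0,0,-0.9,0],[-1,0,0,-0.9,0],[-1,0,0,-0.2,0],[-1,0.82,-0.78,0,0],[-1,0.82,-0.78,0,0],[-1,0.82,-0.78,0,0],[-1,0.82,-0.78,0,0],[-1,0.82,-0.78,0,0],[-1,0.82,-0.78,0,0],[-1,0,0,0,0],[-1,0,0,0,0]]}'; python3 pads.py w4
```

```text
clock: 10.55
tcp_pos: [0.4755, -0.0032, 0.2413]
orientation: [0.0, 0.707, 0.707, -0.0]
wrist_force: [0.3, -0.2, -1.8]
finger_gap: 0.0449
grip_force: 41.3
[ 0.47597037 -0.00360886  0.24138822] 0.04457343052691637
[219.  13.] 1536 [0.4442 0.157 ] 0.027
[239.  96.] 2628 [0.4609 0.0767] 0.0274
[252. 177.] 2054 [ 0.4733 -0.0042] 0.0275
[494. 285.] 729 [ 0.7728 -0.1387] 0.0305
[499. 344.] 580 [ 0.8077 -0.2324] 0.0462
```

```bash
python3 -m handwheel '{"deltas": [[-1,0,-0.06,0.8,0],[-1,0,0,0.9,0],[-1,0,0,0.8,0],[-1,0,0,0.3,0],[-1,0,0,0.1,0],[-1,0,0,0,0],[-1,0,0,0,0]]}'
```

```text
clock: 11.48
tcp_pos: [0.474, -0.0034, 0.127]
orientation: [0.001, 0.707, 0.707, 0.001]
wrist_force: [0.2, -0.1, -0.8]
finger_gap: 0.0445
grip_force: 41.3
```

```bash
python3 -m handwheel '{"deltas": [[-1,0,0,0.05,0],[-1,0,0,0,0],[1,0,0,0,0],[1,0,0,0,0],[1,0,0,0,0],[1,0,0,0,0],[1,0,0,-0.5,0],[1,0,0,-0.9,0],[1,0,0,-0.9,0],[1,0.41,0.93,0,0],[1,0.41,0.93,0,0],[1,0.41,0.93,0,0],[1,0.41,0.93,0,0],[1,0.41,0.93,0,0],[1,0,0,0,0],[1,0,0,0,0]]}'
python3 top.py w5 .660 .078 .06
```

```text
clock: 13.48
tcp_pos: [0.6584, 0.0787, 0.2152]
orientation: [-0.001, 0.707, 0.707, -0.001]
wrist_force: [0.7, -0.5, -0.1]
finger_gap: 0.0853
grip_force: 0.0
[0.65813873 0.07853987 0.21563351] 0.08526346023488011
((0.6608386635780334, 0.07877006381750107), 0.022262394428253174) 2122 units x,y: [0.00575477 0.06749836]
```

View pics/w5.png

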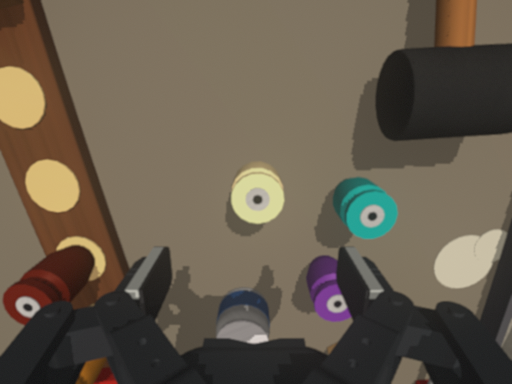

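The wrist view shows pale at (257,198), with turquoise at (372,212) about 16 mm outside the open finger. I'll narrow the jaw a little for clearance.

```bash
python3 -m handwheel '{"deltas": [[0.7,0,0.07,0.8,0],[0.7,0,0,0.9,0],[0.7,0,0,0.8,0],[0.7,0,0,0.4,0],[0.7,0,0,0.2,0],[0.7,0,0,0,0],[-1,0,0,0,0],[-1,0,0,0,0],[-1,0,0,0,0],[-1,0,0,0,0],[-1,0,0,0,0],[-1,0,0,0,0]]}' 40
```

```text
clock: 15.02
tcp_pos: [0.6628, 0.0788, 0.0936]
orientation: [0.001, 0.707, 0.707, 0.001]
wrist_force: [-0.4, -0.1, 5.5]
finger_gap: 0.0443
grip_force: 41.4
```

```bash
python3 -m handwheel '{"deltas": [[-1,0,0,-0.6,0],[-1,0,0,-0.9,0],[-1,0,0,-0.9,0],[-1,0,0,-0.9,0],[-1,-0.01,-0.84,0,0],[-1,-0.01,-0.84,0,0],[-1,-0.01,-0.84,0,0],[-1,-0.01,-0.84,0,0],[-1,-0.01,-0.84,0,0],[-1,0,-0.84,0,0],[-1,0,0,0,0],[-1,0,0,0,0]]}'; python3 pads.py w6
```

```text
clock: 16.52
tcp_pos: [0.4609, 0.0768, 0.2244]
orientation: [0.001, 0.707, 0.707, 0.001]
wrist_force: [-0.2, -1.1, -0.1]
finger_gap: 0.0446
grip_force: 41.1
[0.46127004 0.07673413 0.2242811 ] 0.044517266524068524
[235.  92.] 2901 [0.4443 0.1597] 0.027
[253. 181.] 2231 [0.4608 0.077 ] 0.0271
[496. 344.] 570 [ 0.7696 -0.1372] 0.0276
```

```bash
python3 -m handwheel '{"deltas": [[-1,0,0,0.8,0],[-1,0,0,0.9,0],[-1,0,0,0.7,0],[-1,0,0,0.25,0],[-1,0,0,0.06,0],[-1,0,0,0,0],[-1,0,0,0,0]]}'
```

```text
clock: 17.45
tcp_pos: [0.4611, 0.0768, 0.1165]
orientation: [0.001, 0.707, 0.707, 0.001]
wrist_force: [-0.0, -0.2, -0.5]
finger_gap: 0.0446
grip_force: 41.2
```

```bash
python3 -m handwheel '{"deltas": [[-1,0,0,0.04,0],[-1,0,0,0,0],[1,0,0,0,0],[1,0,0,0,0],[1,0,0,0,0],[1,0,0,0,0],[1,0,0,-0.5,0],[1,0,0,-0.9,0],[1,0,0,-0.8,0],[1,0.91,0.13,0,0],[1,0.91,0.13,0,0],[1,0.91,0.13,0,0],[1,0.91,0.13,0,0],[1,0.91,0.13,0,0],[1,0.91,0.13,0,0],[1,0.91,0.13,0,0],[1,0.91,0.13,0,0],[1,0,0,0,0],[1,0,0,0,0]]}'
python3 top.py w7 .501 .3673 .045
```

```text
clock: 19.82
tcp_pos: [0.5014, 0.3676, 0.2014]
orientation: [0.0, 0.707, 0.707, -0.001]
wrist_force: [-0.2, -0.2, 0.9]
finger_gap: 0.0852
grip_force: 0.0
[0.50152739 0.3671697  0.20159424] 0.08518751081488599
((0.501134991645813, 0.3670825958251953), 0.022254614159464836) 2084 units x,y: [-0.0021777  -0.00980992]
```

View pics/w7.png

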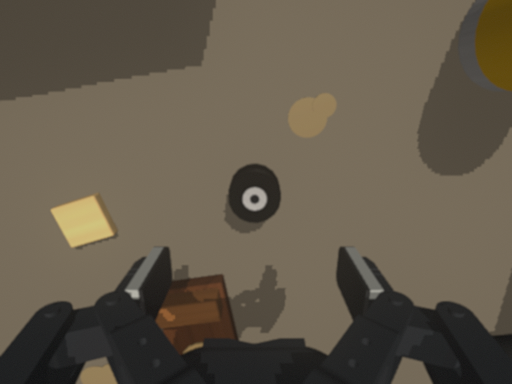

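The wrist view shows black at (255,193), centred and clear of other objects.

```bash
python3 -m handwheel '{"deltas": [[1,0,0,0.8,0],[1,0,0,0.9,0],[1,0,0,0.8,0],[1,0,0,0.4,0],[1,0,0,0.12,0],[1,0,0,0,0],[-1,0,0,0,0],[-1,0,0,0,0],[-1,0,0,0,0],[-1,0,0,0,0],[-1,0,0,0,0],[-1,0,0,0,0]]}' 40
```

```text
clock: 21.38
tcp_pos: [0.5024, 0.3684, 0.0823]
orientation: [0.0, 0.707, 0.707, 0.001]
wrist_force: [-1.1, -0.4, 5.9]
finger_gap: 0.0442
grip_force: 41.3
```

```bash
python3 -m handwheel '{"deltas": [[-1,0,0,-0.6,0],[-1,0,0,-0.9,0],[-1,0,0,-0.9,0],[-1,0,0,-0.9,0],[-1,-0.87,-0.24,0,0],[-1,-0.87,-0.24,0,0],[-1,-0.87,-0.24,0,0],[-1,-0.87,-0.24,0,0],[-1,-0.87,-0.24,0,0],[-1,-0.87,-0.24,0,0],[-1,0,0,0,0],[-1,0,0,0,0]]}'; python3 pads.py w8
```

```text
clock: 22.88
tcp_pos: [0.4445, 0.1594, 0.2133]
orientation: [0.0, 0.707, 0.707, 0.0]
wrist_force: [0.8, 0.4, -1.5]
finger_gap: 0.0447
grip_force: 41.0
[0.44462925 0.1596905  0.21320538] 0.04445077020458796
[114.   7.] 644 [0.3376 0.3139] 0.0249
[254. 184.] 2509 [0.4443 0.1598] 0.0276
```

```bash
python3 -m handwheel '{"deltas": [[-1,0,0,0.8,0],[-1,0,0,0.9,0],[-1,0,0,0.7,0],[-1,0,0,0.25,0],[-1,0,0,0.06,0],[-1,0,0,0,0],[-1,0,0,0,0]]}'
```

```text
clock: 23.8
tcp_pos: [0.4451, 0.1594, 0.1057]
orientation: [0.001, 0.707, 0.707, 0.001]
wrist_force: [-0.1, 0.4, -0.5]
finger_gap: 0.0444
grip_force: 41.0
```

Release, rise clear, and check all four.

```bash
python3 -m handwheel '{"deltas": [[-1,0,0,0.04,0],[-1,0,0,0,0],[1,0,0,0,0],[1,0,0,0,0],[1,0,0,0,0],[1,0,0,0,0],[1,0,0,-0.5,0],[1,0,0,-0.9,0],[1,0,0,-0.9,0],[1,0,0,-0.9,0],[1,0.9,0,-0.5,0],[1,0.9,0,0,0],[1,0.9,0,0,0],[1,0.9,0,0,0],[1,0,0,0,0],[1,0,0,0,0]]}'
python3 - <<'E'
from h import *
for n in("scene","side"):
    c=grab(n); cv2.imwrite(f"pics/{n}9.png",c["frame"][:,:,::-1]); P=cloud(c).reshape(-1,3)
    for k,x,y,h in(("honey",.484,-.0879,.111),("mah",.4734,-.0042,.096),("pale",.4609,.0769,.081),("black",.4444,.1597,.066),("jar",.487,-.3695,.068)):
        m=(P[:,2]>h-.006)&(P[:,2]<h+.01)&(np.hypot(P[:,0]-x,P[:,1]-y)<.045)
        e=cv2.minEnclosingCircle(P[m][:,:2].astype(np.float32)); print(n,k,np.round(np.array(e[0])-[x,y],4),round(e[1],4),m.sum(),P[m][:,2].max())
E
```

```text
clock: 25.8
tcp_pos: [0.4439, 0.3029, 0.2508]
orientation: [0.0, 0.707, 0.707, -0.0]
wrist_force: [0.4, -0.2, -0.5]
finger_gap: 0.0851
grip_force: 0.0
scene honey [ 0.0012 -0.001 ] 0.0235 119 0.1143653115996458
scene mah [0.0005 0.0025] 0.024 113 0.09884728456664649
scene pale [-0.0003 -0.0012] 0.024 104 0.08385909622643128
scene black [ 0.0006 -0.0028] 0.0235 93 0.06847916055820058
scene jar [ 0.0042 -0.0023] 0.0254 145 0.07035773170537929Traceback (most recent call last):
  File "<stdin>", line 6, in <module>
    return umr_maximum(a, axis, None, out, keepdims, initial, where)
ValueError: zero-size array to reduction operation maximum which has no identity
```

View pics/scene9.png

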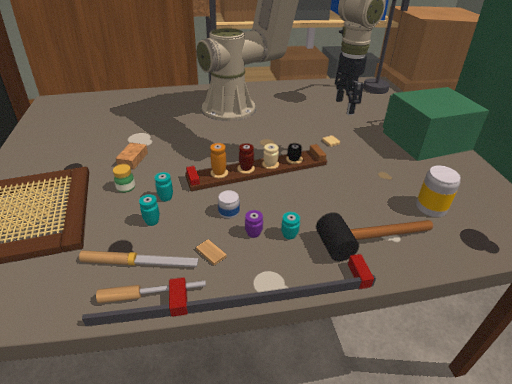

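The scene view shows all four feet upright on their pads: honey (218,160) next to the red block, then mahogany (246,157), pale (271,156) and black (294,153). Each is within 3 mm of its pad's centre, the jar is still in place, and the arm is clear. The side view gave no reading because the arm blocks it.

```bash
python3 -c "
from workcell import hand_in; print(hand_in())"
```

```text
the job is handed in; nothing more can be done
None
```

The job is handed in at about 26 s: all four feet stand upright in height order, honey next to the red block, each within about 3 mm of its pad's centre by the scene camera (the arm blocked the side view), and the jar is untouched; no verdict came back.

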